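# Lay the glass measuring cylinder down in the drying tray

### The job

Lay the tall glass measuring cylinder down on its side in the drying tray without grasping it: tip it over with the fingers, mouth going away from the tray's end wall that it stands beside, and ease it all the way down so that it lands gently. Then push it along the tray until the underside of its foot sits square against that end wall. It must never be pinched, lifted or dropped, and the sample cups, the jar and the reagent bottle stay where they are.

Things in the scene. Friction and masses are not known exactly. Their poses are not given: they have to be found in the camera images.
- cylinder: Empty 100 ml glass measuring cylinder, 0.16 kg, 235 mm tall, upright in the tray near its -x end: clear tube 29 mm across, 34 mm at the rim, small pouring lip at -x; blue hexagonal foot 66 mm across flats, 12 mm thick, hub to 24 mm; blue hexagonal guard ring 56 mm across flats, 165 to 175 mm up. Origin: centre of the foot's underside; z along the tube to the mouth; +x out through the middle of a flat of foot and ring.
- foot (a point): Centre of the foot's underside (the cylinder's origin). The cylinder's +x points along the tray away from the stop within 5 degrees; tipped that way it turns on the flat's lower edge, 33 mm from the axis. It stands by itself up to about 22 degrees of tilt, then falls unless a finger in front holds it back. Lying, it rests on flats of foot and ring, its axis 33 mm above the mat at the foot.
- mouth (a point): Centre of the open mouth, 235 mm along the cylinder's z from the foot's underside; axes as the cylinder's. With the cylinder lying down, its lower rim edge is about 9 mm above the mat.
- tray: White plastic drying tray fixed to the bench, 460 mm long (its x) by 280 mm wide (its y), all four walls 5 mm thick and 30 mm high over the bench; dark ribbed rubber mat inside, its top 7 mm above the bench. Origin: centre of the underside. The cylinder stands near the -x end, on the +y half.
- stop (a point): Middle of the inner face of the tray's -x end wall, the stop, at mat height (7 mm over the bench). Axes as the tray's: x points along the tray, away from the stop; the wall rises 23 mm above the mat.
- cup_a: White plastic sample cup upside down in the tray on its -y half, 68 mm across at the mat, 62 mm high, 50 g; leave alone. Origin: centre of its underside.
- cup_b: Second cup like cup_a, farther from the stop; leave alone.
- jar: White jar with green lid on the bench beyond an end of the tray, 64 mm across, 75 mm high; leave alone. Origin: centre of its underside.
- reagent: Amber reagent bottle with black cap on the bench beyond the other end of the tray, 72 mm across, 160 mm high; leave alone. Origin: centre of its underside.
Things that resemble listed ones, but are neither listed nor needed, are in the scene too. There is more than one size of the cylinder; the job needs the middle-sized.

How it is judged (in metres and radians):
At the end, for the whole second after the job is handed in: The cylinder lies at rest on the mat on its side (axis within about 5 to 7 degrees of level), mouth away from the stop, along the tray within 7 degrees, the centre of its foot's underside within 9 mm of the stop wall; cups, jar and bottle within 15 mm of where they stood (angle between cylinder's own z axis and vertical between 1.48 and 1.7 rad and x of cylinder in the frame of stop between -0.005 and 0.009 m and x of mouth in the frame of stop above 0.22 m and angle between the z axis of cylinder and the x axis of tray, either way round below 0.13 rad and z of cylinder in the frame of stop below 0.045 m and z of mouth in the frame of stop below 0.04 m and linear speed of cylinder below 0.02 m/s and distance of each of cup_a, cup_b, jar, reagent from where it was at the start of the episode below 0.015 m); the robot touches nothing.
It fails at once if the cylinder turned faster than 3.5 rad/s (as when its mouth end drops freely by more than 2 cm): it was dropped or knocked over, not eased down (angular speed of cylinder above 3.5 rad/s).
It fails at once if the fingers pinched or shoved the glass: more than 12 N on it while it stood or was being tipped, or more than 30 N once it lay (over 80 degrees of tilt) ((not (angle between cylinder's own z axis and vertical above 1.4 rad) and contact force between the fingers and cylinder above 12 N) or contact force between the fingers and cylinder above 30 N).
It fails at once if the cylinder was lifted off the tray (z of cylinder in the frame of stop above 0.05 m or z of mouth in the frame of stop above 0.25 m).
It fails at once if a cup, the jar or the bottle was moved more than 15 mm or tipped (distance of any of cup_a, cup_b, jar, reagent from where it was at the start of the episode above 0.015 m or angle between any of cup_a, cup_b, jar, reagent's own z axis and vertical above 0.3 rad).
It also fails if it takes over 72 s, if anything falls off the work surface, if the arm or the gripper's body presses on something with over 40 N, if the wrist force passes 120 N, or if a joint passes its speed limit or range.

### The arm

A 6-joint arm with a two-finger parallel gripper is mounted at the origin on the work surface. World frame = base frame: x ahead of the robot, y to its left, z up, the work surface at z = 0. Lengths are in m, angles in degrees, forces in N, time in s.
With the tool pointing down it reaches from about 0.325 to 0.85 m from the base axis. Payload 15.5 kg.
Tool frame: the origin (TCP) lies at the very end of the fingers, on their centre line; the grasp point (between the pads) lies arm.grip_depth behind it (arm.grip_depth is the distance from the TCP to the grasp point, in m); z points along the fingers, y is the direction in which the jaws open and shut (so a half turn about z gives the same grasp; the last joint's range is limited). The gripper opens to 91 mm and grips with 3 to 60 N. Pads are 32 mm wide; open, the fingers measure 118 mm over their backs; the gripper's body (76 mm by 178 mm) begins 60 mm behind the grasp point.
Start: joints at [66.205, 28.281, 77.091, -0, 74.628, -5.472], TCP at [0.196, 0.593, 0.214] pointing down, gripper open.
Joint ranges: [-166.48, 166.48], [-47.26, 123.95], [12.59, 153.08], [-70.14, 250.14], [6.76, 159.57], [-176.63, 176.63]. Speed limits (degrees/s): [108.29, 108.29, 147.25, 172.46, 172.46, 172.46].

### API

Orientations are given as a 3x3 rotation matrix whose columns are the frame's x, y, z axes.
In Python, from rig import arm gives the robot as it stands. Calls block until the motion is done:
- arm.move_to(position, orientation): joint-space move of the TCP to a pose.
- arm.move_l(position, orientation=None, feed=0.15): straight line of the TCP; orientation=None keeps the orientation; feed is the mean speed in m/s.
- arm.move_joints(angles): joint-space move.
- arm.grip(opening): finger opening in m; the grip force is fixed at half the most; returns when the fingers have stopped.
- arm.sleep(seconds).
- arm.solve_ik(position, orientation): joint angles nearest the present ones, or None.
- arm.snapshot(name): name is "scene" or "top" or "wrist"; returns the picture (400x640x3 uint8, red, green, blue); there is no depth.
- arm.get_calibration(name): a dict with "intrinsics" (3x3 intrinsics, pixels), "k1" (the pictures are not rectified: a ray, as slopes to the right and down, at radius r is drawn at 1 + k1 r^2 times it, then the intrinsics apply), "cam_to_world" (4x4, takes a point from camera to world coordinates). Camera axes: x right, y down, z forward; pixel columns grow to the right and rows downward; lengths in m; the calibration is good to about 2 mm. A picture is of the moment at which its call begins: read the wrist's pose just before it. get_calibration takes no time and is no camera call; for the wrist camera it gives the pose at the moment of the call.
A pose or a line that the arm cannot do raises arm.Unreachable and nothing moves.
- arm.sign_off(): hands the job in, once; it reports no verdict.
Readings, each from a call of its own:
- arm.current_t(): time.
- arm.current_joint_positions(): joint angles.
- arm.current_dq(): joint speeds.
- arm.current_tau(): joint torques, N m.
- arm.current_ee_pos(): TCP position.
- arm.current_tool_rot(): TCP orientation.
- arm.current_force(): force on the tool from outside, world axes, zero at the start.
- arm.current_torque(): the same for the moment, N m.
- arm.current_width(): finger opening in m.
Only numpy, scipy, OpenCV 4.12 (cv2) and the standard library are available. Lean on these libraries where they do the work, as an engineer would, in place of code of your own. Each camera call takes 0.05 s, during which the arm holds its last target. There are 200 camera calls.

## Working session

There is one attempt and no reset: what is moved stays moved. The work goes in short steps, each a Python script; the robot and the scene stay as the last script left them, time stands still between calls to the robot, and variables do not carry over. Pictures are saved under pics/ and viewed, about 8 in all and at most 12, crops included, and the job is handed in when it is done.

```bash
mkdir -p pics; ls
python3 - <<'E'
from rig import arm
import cv2, numpy as np
for n in ("scene","top"):
    im=arm.snapshot(n); cv2.imwrite(f"pics/{n}0.png",im[:,:,::-1])
    c=arm.get_calibration(n); print(n,np.round(c["intrinsics"],2).tolist(),c["k1"],np.round(c["cam_to_world"],4).tolist())
print(arm.grip_depth,arm.current_t(),arm.current_tool_rot(),arm.current_width())
E
```

```text
pics
scene [[392.27, 0.0, 325.24], [0.0, 392.27, 198.8], [0.0, 0.0, 1.0]] -0.08450807045227755 [[-0.375, 0.5064, -0.7765, 1.3376], [0.9269, 0.2196, -0.3044, 0.3471], [0.0164, -0.8339, -0.5517, 0.7557], [0.0, 0.0, 0.0, 1.0]]
top [[379.2, 0.0, 321.6], [0.0, 379.2, 197.88], [0.0, 0.0, 1.0]] -0.07193431541716741 [[-0.0022, -0.984, 0.178, 0.2762], [-1.0, 0.0006, -0.0094, -0.0028], [0.0091, -0.178, -0.984, 1.438], [0.0, 0.0, 0.0, 1.0]]
0.0188 0.1 [[-9.49293944e-01  3.14389601e-01 -4.31759387e-04]
 [ 3.14389886e-01  9.49293385e-01 -1.03365141e-03]
 [ 8.48970775e-05 -1.11697980e-03 -9.99999373e-01]] 0.09132039354238335
```

View pics/scene0.png

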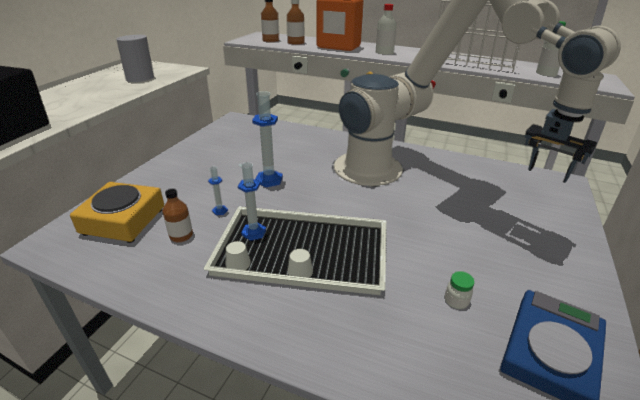

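View pics/top0.png

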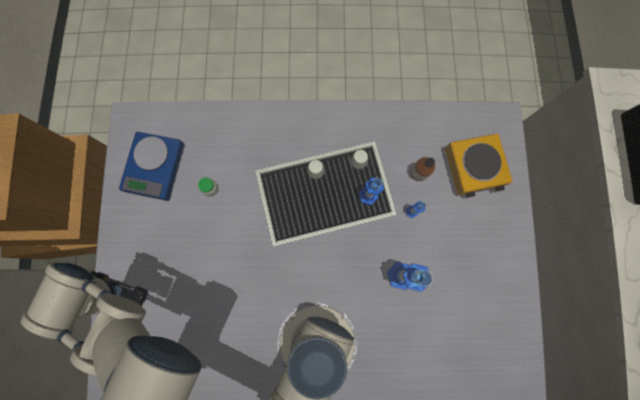

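```bash
cat > h.py <<'E'
import numpy as np, cv2
from rig import arm
def proj(c,P):
    P=np.atleast_2d(P); M=np.linalg.inv(np.array(c["cam_to_world"])); q=P@M[:3,:3].T+M[:3,3]
    s=q[:,:2]/q[:,2:]; s=s*(1+c["k1"]*(s**2).sum(1,keepdims=True)); K=np.array(c["intrinsics"])
    return s*[K[0,0],K[1,1]]+K[:2,2]
def ray(c,uv,z):
    K=np.array(c["intrinsics"]); M=np.array(c["cam_to_world"]); d=(np.array(uv)-K[:2,2])/[K[0,0],K[1,1]]; s=d.copy()
    for _ in range(20): s=d/(1+c["k1"]*(s**2).sum())
    v=M[:3,:3]@[*s,1]; return M[:3,3]+v*(z-M[2,3])/v[2]
def rectify(im,c,x0,x1,y0,y1,z,s):  # image up=+x, right=-y, s px/m
    X,Y=np.meshgrid(np.arange(x1,x0,-1/s),np.arange(y1,y0,-1/s),indexing='ij')
    p=proj(c,np.stack([X.ravel(),Y.ravel(),np.full(X.size,z)],1)).astype(np.float32)
    return cv2.remap(im,p[:,0].reshape(X.shape),p[:,1].reshape(X.shape),cv2.INTER_CUBIC)
E
python3 - <<'E'
from h import *
im=cv2.imread("pics/top0.png"); c=arm.get_calibration("top")
s=1500;x1=.72;y1=.26
r=rectify(im,c,.36,x1,-.26,y1,.03,s)
hsv=cv2.cvtColor(r,cv2.COLOR_BGR2HSV)
m=((hsv[...,2]>185)&(hsv[...,1]<45)).astype(np.uint8)
n,l,st,_=cv2.connectedComponentsWithStats(m)
k=1+np.argmax(st[1:,2]*st[1:,3]); pts=np.argwhere(l==k)[:,::-1].astype(np.float32)
rc=cv2.minAreaRect(pts); print(rc,st[k])
(u,v),(w,h),a=rc; print("centre",x1-v/s,y1-u/s,"size",w/s,h/s,a)
b=cv2.boxPoints(rc); print([(round(x1-q[1]/s,4),round(y1-q[0]/s,4)) for q in b])
cv2.polylines(r,[b.astype(int)],True,(0,0,255),1)
cv2.imwrite("pics/rect0.png",r)
E
```

```text
((195.0, 519.0), (40.0, 120.0), 90.0) [ 135  499  121   41 1105]
centre 0.374 0.13 size 0.02666666666666667 0.08 90.0
[(np.float32(0.3873), np.float32(0.17)), (np.float32(0.3873), np.float32(0.09)), (np.float32(0.3607), np.float32(0.09)), (np.float32(0.3607), np.float32(0.17))]
```

View pics/rect0.png

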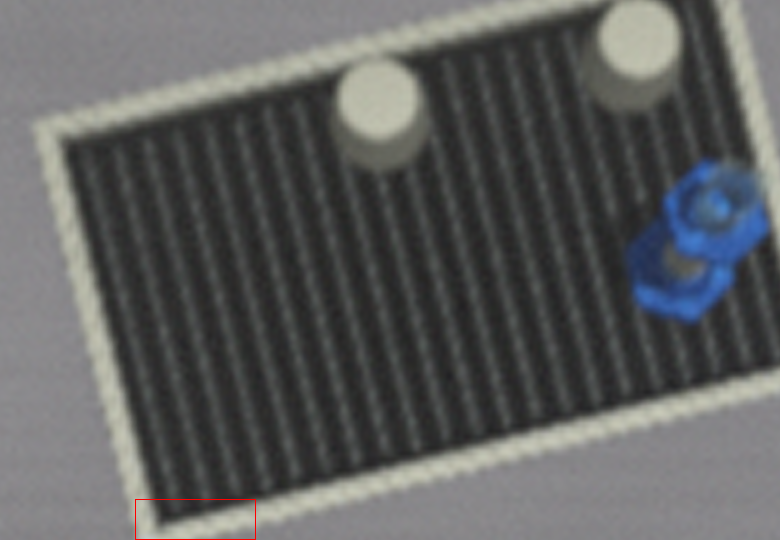

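The top view gives the tray's long axis and both cups, and it shows the stop at the -y world end. The blue foot is at about (683,268) in the rectified picture. Next I'll fit the tray rectangle and the cylinder's blue foot and ring numerically, using both cameras.

```bash
cat > fit.py <<'E'
from h import *
from scipy.optimize import minimize
ct=arm.get_calibration("top"); cs=arm.get_calibration("scene")
im=cv2.imread("pics/top0.png"); sc=cv2.imread("pics/scene0.png")
s=1500;x1=.76;y1=.26
r=rectify(im,ct,.34,x1,-.30,y1,.03,s)
b=cv2.cvtColor(r,cv2.COLOR_BGR2LAB)[...,2].astype(int); v=r.max(2)
m=((b>=132)&(v>120)).astype(np.uint8)
n,l,st,_=cv2.connectedComponentsWithStats(m); k=1+np.argmax(st[1:,2]*st[1:,3])
pts=np.argwhere(l==k)[:,::-1].astype(np.float32)
(u,v),(w,h),a=cv2.minAreaRect(pts); tc=np.array([x1-v/s,y1-u/s]); 
bx=cv2.boxPoints(((u,v),(w,h),a)); W=np.stack([x1-bx[:,1]/s,y1-bx[:,0]/s],1)
e=[W[1]-W[0],W[2]-W[1]]; e=max(e,key=np.linalg.norm); e=e/np.linalg.norm(e); e*=np.sign(e[1])
print("tray",tc,w/s,h/s,"x axis",e)
stop=tc-e*.225; ty=np.array([-e[1],e[0]]); print("stop",stop,"ty",ty)
# cylinder: silhouettes of foot and ring prisms against blue mask
def blue(i):
    g=cv2.cvtColor(cv2.resize(i,None,fx=4,fy=4,interpolation=cv2.INTER_CUBIC),cv2.COLOR_BGR2HSV)
    return ((g[...,0]>100)&(g[...,0]<125)&(g[...,1]>110)).astype(np.uint8)
B=[blue(im),blue(sc)]; t0=np.arctan2(e[1],e[0])
def model(p,c):
    M=np.zeros((1600,2560),np.uint8)
    for af,z0,z1 in ((.066,.007,.019),(.056,.172,.182)):
        an=t0+p[2]+np.pi/6+np.arange(6)*np.pi/3; R=af/2/np.cos(np.pi/6)
        P=np.array([[p[0]+R*np.cos(q),p[1]+R*np.sin(q),z] for q in an for z in (z0,z1)])
        q=(proj(c,P)+.5)*4-.5
        cv2.fillConvexPoly(M,cv2.convexHull((q*16).astype(np.int32)),1,shift=4)
    return M
def cost(p,which):
    t=0
    for i in which:
        M=model(p,[ct,cs][i]); bb=cv2.boundingRect(M); X,Y,w_,h_=bb; pad=24
        sl=np.s_[max(0,Y-pad):Y+h_+pad,max(0,X-pad):X+w_+pad]
        A=M[sl];C=B[i][sl]; t+=1-(A&C).sum()/((A|C).sum()+1)
    return t
for which in ([0],[1],[0,1]):
    best=min((minimize(cost,[.541,-.195,y],args=(which,),method="Nelder-Mead",options=dict(initial_simplex=[[.541,-.195,y],[.551,-.195,y],[.541,-.185,y],[.541,-.195,y+.06]])) for y in (-.05,0,.05)),key=lambda o:o.fun)
    p=best.x; d=p[:2]-stop; print(which,p[:2],np.degrees(p[2]),best.fun,"in stop",d@e,d@ty)
np.savez("fit.npz",stop=stop,e=e,ty=ty,p=p)
for i,I in enumerate((im,sc)):
    o=cv2.resize(I,None,fx=4,fy=4,interpolation=cv2.INTER_CUBIC); cs_,_=cv2.findContours(model(p,[ct,cs][i]),0,2); cv2.drawContours(o,cs_,-1,(0,0,255),1)
    corners=np.array([[*(tc+e*a*.23+ty*b*.14),.03] for a,b in ((1,1),(1,-1),(-1,-1),(-1,1))])
    cv2.polylines(o,[((proj([ct,cs][i],corners)+.5)*4).astype(int)],True,(0,255,0),1)
    (X,Y)=[(1000,520),(820,620)][i]; [o0,o1]=[o[Y:Y+480,X:X+620],0]; 
    if i==0: a0=o0
cv2.imwrite("pics/fit.png",np.hstack([cv2.resize(a0,(395,306)),cv2.resize(o0,(395,306))]))
E
python3 fit.py
```

```text
tray [ 0.55350785 -0.0283599 ] 0.30022607421875 0.4790963541666667 x axis [-0.24694613  0.96902925]
stop [ 0.60907073 -0.24639147] ty [-0.96902925 -0.24694613]
[0] [ 0.54447397 -0.19463422] 0.37767951153801305 0.21709894332372714 in stop 0.06610621737011671 0.0498148958795566
[1] [ 0.54343143 -0.19756996] 2.848539625086755 0.41059707394226963 in stop 0.0635188437712459 0.051550118312887534
[0, 1] [ 0.54450297 -0.19485816] 0.2889165655507324 0.6408749524265527 in stop 0.06588204754378515 0.049842091990191704
```

View pics/fit.png

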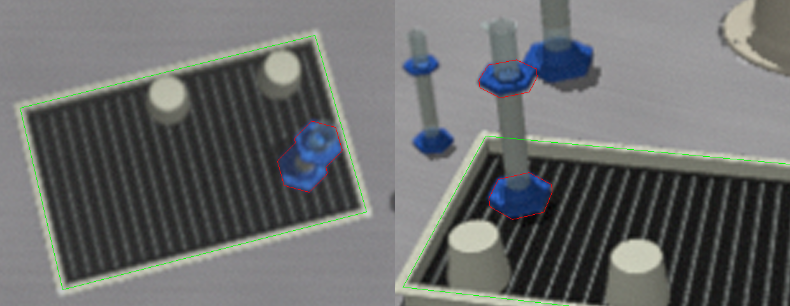

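The overlay agrees with the rim and the blue parts. The foot is at about (0.544, -0.195), 66 mm from the stop, with yaw within 0.5° of the tray. The fitted box came out 2 cm larger than nominal because of blur and the wall sides, but it is centred. My plan is to straddle the glass above the guard ring with the jaws along the tray. The rear finger tips it, the front finger holds it back, and the tool rotates as it goes down. First I'll check that every waypoint is reachable.

```bash
cat > plan.py <<'E'
from h import *
f=np.load("fit.npz"); e=f["e"]; foot=f["p"][:2]; stop=f["stop"]; SG=1
def frame(th):
    u=np.array([*(e*np.cos(th)),np.sin(th)]); n=np.array([*(-e*np.sin(th)),np.cos(th)])
    z=-u; y=SG*n; return u,n,np.stack([np.cross(y,z),y,z],1)
def wp(al,th,s,w):   # front pad on the rim's front edge at tilt al (deg), s from the tip
    a=np.radians(al); X=.033-.016*np.cos(a)+.235*np.sin(a); Z=.016*np.sin(a)+.235*np.cos(a)
    u,n,R=frame(np.radians(th)); return np.array([*(foot+e*X),Z+.007])-s*u+w/2*n,R
A=[wp(al,90-al+2,.030,.050) for al in np.linspace(2,32,7)]
Bv=[wp(al,np.interp(al,[37,90],[60,42]),np.interp(al,[37,90],[.03,.005]),.091) for al in np.linspace(37,90,10)]
E
python3 - <<'E'
import plan; from plan import *
for sg in (1,-1):
    plan.SG=sg; q=[]
    A=[wp(al,90-al+2,.030,.050) for al in np.linspace(2,32,7)]
    B=[wp(al,np.interp(al,[37,90],[60,42]),np.interp(al,[37,90],[.03,.005]),.091) for al in np.linspace(37,90,10)]
    up=A[0][0]+[0,0,.1]
    for p,R in [(up,A[0][1])]+A+B: 
        j=arm.solve_ik(p,R); q.append(None if j is None else np.round(j).astype(int).tolist())
    print(sg,[q[i] for i in (0,1,5,7,8,11,14,17)],sum(x is None for x in q))
print(A[0][0],B[-1][0])
E
```

```text
1 [[-26, 20, 75, 0, 85, 50], [-26, 25, 84, 0, 71, 50], [-8, 20, 97, -22, 58, 79], [2, 21, 101, -36, 57, 98], [2, 21, 101, -36, 56, 98], [13, 26, 105, -44, 57, 116], [22, 35, 106, -51, 59, 133], [27, 45, 106, -57, 60, 146]] 0
-1 [[-26, 20, 75, 0, 85, -130], [-26, 25, 84, 0, 71, -130], [-8, 20, 97, -22, 58, -101], [2, 21, 101, -36, 57, -82], [2, 21, 101, -36, 56, -82], [13, 26, 105, -44, 57, -64], [22, 35, 106, -51, 59, -47], [27, 45, 106, -57, 60, -34]] 0
[ 0.54445084 -0.19465357  0.21241524] [0.48675738 0.03173851 0.05346744]
```

```bash
sed -i 's/SG=1$/SG=-1/' plan.py
python3 - <<'E'
from plan import *
p,R=A[0]
arm.move_to(p+[0,0,.11],R)
arm.move_l(p+[0,0,.045],feed=.15)
print(arm.current_t(),arm.current_force(),arm.current_ee_pos()-p)
a=arm.snapshot("scene")[:,:,::-1]; t=arm.snapshot("top")[:,:,::-1]; c=arm.get_calibration("wrist"); w=arm.snapshot("wrist")[:,:,::-1]
cv2.imwrite("pics/w1.png",w); np.savez("w1.npz",**{k:np.array(v) for k,v in c.items()})
o=np.hstack([cv2.resize(a[60:260,180:340],(384,480)),cv2.resize(w,(400,250)).repeat(1,0)[:480] if 0 else cv2.copyMakeBorder(cv2.resize(w,(416,260)),0,220,0,0,0)])
cv2.imwrite("pics/v1.png",o)
E
```

```text
3.725 [0.0221985  1.02745514 0.24251957] [3.53637247e-04 9.08762213e-06 4.56075189e-02]
```

View pics/v1.png

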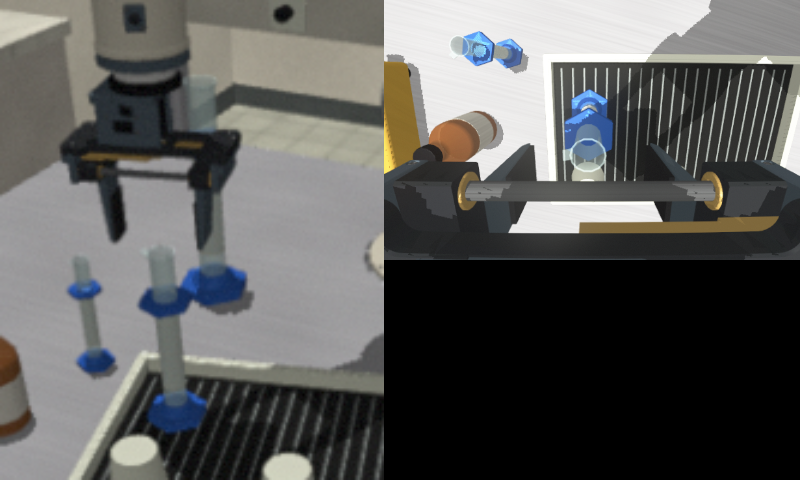

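The fingers straddle the mouth and the rim looks centred, with its centre at about (314,238) in the full wrist picture. I'll check that number, then descend, narrow the jaws and tip to 32°.

```bash
cat > log.py <<'E'
from plan import *
def say(tag): print(tag,"t%.1f"%arm.current_t(),"F",np.round(arm.current_force(),2),"w%.4f"%arm.current_width(),flush=True)
E
python3 - <<'E'
from log import *
c=dict(np.load("w1.npz")); c["k1"]=float(c["k1"])
print("pred mouth",proj(c,[*foot,.242]),"2cm along e, ty",proj(c,[[*(foot+.02*e),.242],[*(foot+.02*f["ty"]),.242]]))
p,R=A[0]
say("start"); arm.move_l(p,feed=.08); say("down"); arm.grip(.050); say("shut")
o=arm.snapshot("scene")[:,:,::-1][80:260,190:350]; c=arm.get_calibration("wrist"); w=arm.snapshot("wrist")[:,:,::-1]
cv2.imwrite("pics/v2.png",np.hstack([cv2.resize(o,(400,450)),cv2.resize(w[130:380,200:440],(400,450))]))
E
```

```text
pred mouth [[316.86321466 239.56060033]] 2cm along e, ty [[350.80184156 239.57096098]
 [316.87709088 207.11797892]]
start t3.9 F [-0.56  0.5  -0.45] w0.0910
down t4.6 F [ 1.02 -0.37 -0.12] w0.0913
shut t5.4 F [ 0.58 -0.46  0.09] w0.0498
```

View pics/v2.png

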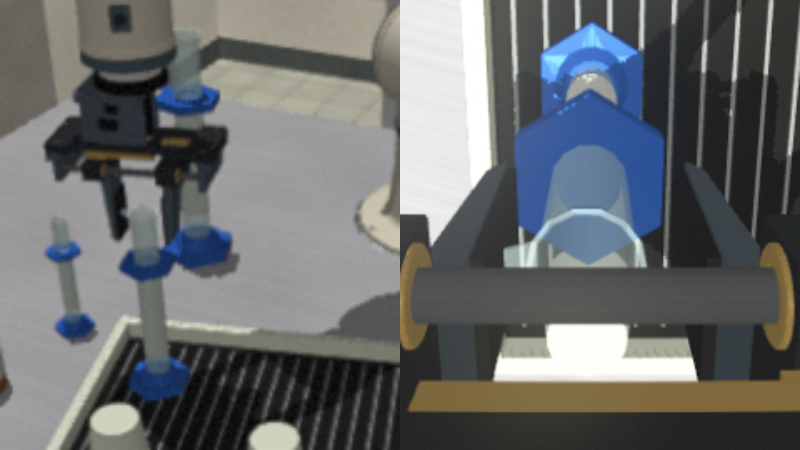

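The predicted mouth position is within 2 mm of the seen one. The rim sits free between the fingers, lip toward the stop, and the tips are above the ring. Now I'll tip it.

Run:
```python
from log import *
for i,(p,R) in enumerate(A[1:]):
    arm.move_l(p,R,feed=.03); say(i+1)
o=arm.snapshot("scene")[:,:,::-1][80:280,190:390]; t=arm.snapshot("top")[:,:,::-1][110:250,280:420]
cv2.imwrite("pics/v3.png",np.hstack([cv2.resize(o,(400,400)),cv2.resize(t,(400,400))]))
```

```text
1 t6.2 F [-0.46 -0.44  0.38] w0.0500
2 t7.0 F [ 0.23 -0.34 -0.39] w0.0501
3 t7.7 F [ 1.24 -0.29 -0.22] w0.0500
4 t8.5 F [-0.89 -0.06 -0.14] w0.0496
5 t9.2 F [-0.37  0.17 -0.45] w0.0500
6 t10.0 F [-0.08  0.35 -0.26] w0.0499
```

View pics/v3.png

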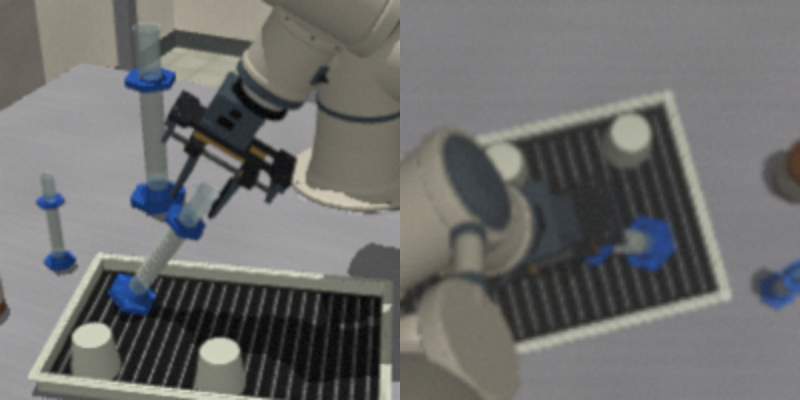

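It leans at about 32° on the front finger, with the foot on its edge in place and forces below about 1.5 N. Now I'll open in small steps and lower to about 84°.

Run:
```python
from log import *
for w in np.arange(.054,.0915,.004).tolist()+[.091]:
    arm.grip(w)
say("open")
for al in [37,42,48,54,60,66,72,78,84]:
    p,R=wp(al,np.interp(al,[37,90],[60,42]),np.interp(al,[37,90],[.03,.005]),arm.current_width())
    arm.move_l(p,R,feed=.03); say(al)
o=arm.snapshot("scene")[:,:,::-1][130:290,190:390]; w=arm.snapshot("wrist")[:,:,::-1]
cv2.imwrite("pics/v4.png",np.hstack([cv2.resize(o,(400,320)),cv2.resize(w,(400,320))]))
```

```text
open t13.2 F [ 0.18 -0.81  0.12] w0.0911
37 t13.5 F [-0.17  0.54  1.08] w0.0911
42 t14.3 F [-0.4  -0.36 -0.03] w0.0907
48 t15.2 F [-0.46 -0.75 -0.41] w0.0910
54 t16.2 F [ 0.3   0.07 -0.87] w0.0908
60 t17.1 F [1.11 0.31 0.33] w0.0911
66 t18.0 F [-0.47  0.91 -0.48] w0.0912
72 t18.9 F [ 0.26  0.3  -0.6 ] w0.0909
78 t19.8 F [-0.07  1.01  0.61] w0.0909
84 t20.7 F [-0.14  0.9   0.51] w0.0912
```

View pics/v4.png

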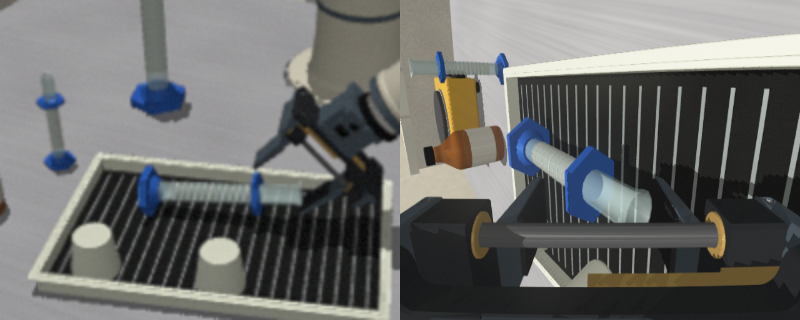

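It is nearly level, with the rim on the lower fingertip, well aligned, and the ring clear of the upper finger. I'll finish the lowering, slide the tip out and back off.

Run:
```python
from log import *
for al in [87,90]:
    p,R=wp(al,np.interp(al,[37,90],[60,42]),np.interp(al,[37,90],[.03,.005]),.091)
    arm.move_l(p,R,feed=.02); say(al)
for d in (.007,.014,.022):
    arm.move_l(p+[*(e*d),0],feed=.015); say(d)
u,n,_=frame(np.radians(42)); p=p+[*(e*.022),0]
arm.move_l(p+.12*u,feed=.12); say("off")
# vertical tool, jaws across the tray
z=np.array([0,0,-1.]); y=np.array([*f["ty"],0]); 
for s in (1,-1):
    R2=np.stack([np.cross(s*y,z),s*y,z],1); q=[*(foot+e*.36),.16]; print(s,arm.solve_ik(q,R2))
o=arm.snapshot("scene")[:,:,::-1][130:290,190:390]; t=arm.snapshot("top")[:,:,::-1]
cv2.imwrite("pics/top5.png",t); cv2.imwrite("pics/v5.png",np.hstack([cv2.resize(o,(400,320)),cv2.resize(t[120:260,240:415],(400,320))]))
```

```text
87 t21.5 F [ 0.09  0.42 -0.09] w0.0908
90 t22.2 F [-0.26  0.83 -1.26] w0.0907
0.007 t22.8 F [-0.43 -0.14  0.15] w0.0908
0.014 t23.4 F [-0.21 -0.06 -0.01] w0.0910
0.022 t24.1 F [ 1.51 -0.34 -0.04] w0.0914
off t25.3 F [-0.11  0.19  0.87] w0.0908
1 None
-1 [ 1.15562462e+01  2.07760243e+01  1.00843783e+02 -2.54444375e-14
  5.83801928e+01 -2.74062462e+00]
```

View pics/v5.png

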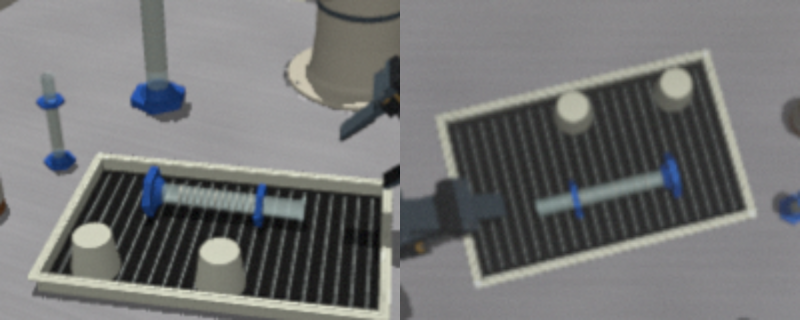

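It lies gently on the mat, in line with the tray, with the mouth at about (301,211) and the foot at about (359,197) in the full top image. The cups haven't moved. Now I'll close the gripper, drop in beyond the mouth and push toward the stop.

```bash
cat > push.py <<'E'
from log import *
ct=arm.get_calibration("top")
def intr(P): d=np.array(P)[:2]-stop; return np.array([d@e,d@f["ty"]])
z=np.array([0,0,-1.]); y=-np.array([*f["ty"],0]); R2=np.stack([np.cross(y,z),y,z],1)
def W(x,yy,zz): return np.array([*(stop+e*x+f["ty"]*yy),zz])
E
python3 - <<'E'
from push import *
m=intr(ray(ct,[301.3,211],.033)); ft=intr(ray(ct,[359,196.6],.04)); print("mouth",m,"foot~",ft)
yy=m[1]; x0=m[0]+.045
arm.grip(0.0)
arm.move_to(W(x0+.01,yy,.15),R2); say("above")
arm.move_l(W(x0,yy,.018),feed=.12); say("down")
F0=np.mean([arm.current_force() for _ in range(8)],0)
x=x0; 
while x>.30:
    x-=.015; arm.move_l(W(x,yy,.018),feed=.05)
    F=arm.current_force()-F0; print("%.3f"%x,"t%.1f"%arm.current_t(),"Fx %.2f"%(F[:2]@e),"Fy %.2f"%(F[:2]@f["ty"]))
    if F[:2]@e>6: break
t=arm.snapshot("top")[:,:,::-1]; cv2.imwrite("pics/top6.png",t); o=arm.snapshot("scene")[:,:,::-1][130:290,190:390]
cv2.imwrite("pics/v6.png",np.hstack([cv2.resize(o,(400,320)),cv2.resize(t[120:260,240:415],(400,320))]))
E
```

```text
mouth [0.3285487  0.04894559] foot~ [0.10562219 0.05067448]
above t27.6 F [ 0.92 -0.45 -0.44] w0.0005
down t28.9 F [-0.04  0.41  0.43] w0.0004
0.359 t29.3 Fx -1.18 Fy 0.16
0.344 t29.8 Fx -0.33 Fy -0.21
0.329 t30.2 Fx -0.58 Fy -0.18
0.314 t30.7 Fx -0.85 Fy 0.81
0.299 t31.1 Fx -1.11 Fy -0.00
```

View pics/v6.png

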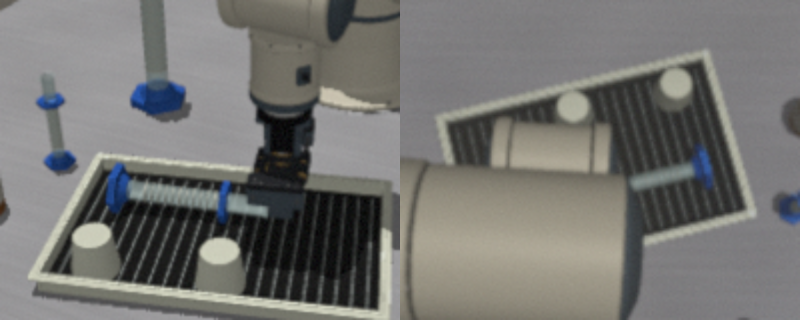

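It slides straight; the foot has moved about 45 mm. I'll carry on with fine steps and a force stop.

Run:
```python
from push import *
yy=intr(arm.current_ee_pos())[1]; x=intr(arm.current_ee_pos())[0]; print("tcp",x,yy)
for x in (.28,.268,.262): arm.move_l(W(x,yy,.018),feed=.04); say(x)
g=lambda: np.mean([arm.current_force()[:2]@e for _ in range(12)])
while x>.24:
    x-=.001; arm.move_l(W(x,yy,.018),feed=.015); arm.sleep(.1); F=g(); print("%.3f %.2f"%(x,F),"err %.4f"%(intr(arm.current_ee_pos())[0]-x))
    if F>5: break
print(arm.current_t())
arm.move_l(W(x+.05,yy,.018),feed=.06); arm.move_l(W(x+.06,yy,.2),feed=.15)
arm.move_joints([66.205,28.281,77.091,0,74.628,-5.472]); say("home")
t=arm.snapshot("top")[:,:,::-1]; cv2.imwrite("pics/top7.png",t); o=arm.snapshot("scene")[:,:,::-1][130:290,190:390]
cv2.imwrite("pics/v7.png",np.hstack([cv2.resize(o,(400,320)),cv2.resize(t[120:260,240:415],(400,320))]))
```

```text
tcp 0.2985528001976872 0.04898063195575915
0.28 t31.8 F [ 0.24 -0.45  0.7 ] w0.0007
0.268 t32.3 F [-0.26 -0.02 -0.11] w0.0003
0.262 t32.6 F [-0.29  0.02  0.15] w0.0007
0.261 -1.42 err 0.0000
0.260 0.94 err -0.0000
0.259 0.31 err -0.0000
0.258 -0.32 err -0.0001
0.257 0.44 err -0.0000
0.256 -0.53 err -0.0001
0.255 -0.26 err -0.0000
0.254 0.00 err -0.0001
0.253 0.09 err -0.0001
0.252 0.40 err -0.0001
0.251 4.42 err 0.0002
0.250 11.69 err 0.0009
36.7833
home t41.4 F [ 0.65  0.21 -0.7 ] w0.0005
```

View pics/v7.png

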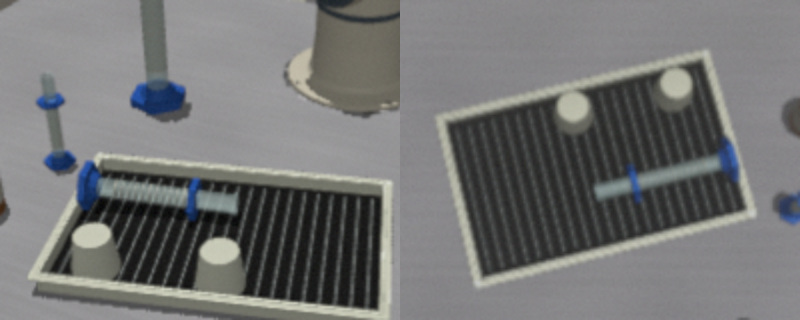

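Run:
```python
from push import *
a=cv2.imread("pics/top0.png").astype(int); b=cv2.imread("pics/top7.png").astype(int)
d=(abs(a-b).max(2)>40)
for n,(u,v) in dict(cup_a=(361,158),cup_b=(316,168),jar=(207,186),reagent=(424,168)).items(): print(n,"changed px",d[v-14:v+14,u-14:u+14].sum())
print("mouth",intr(ray(ct,[240+197*.4375,120+193*.4375],.033)),"foot",intr(ray(ct,[240+330*.4375,120+160*.4375],.04)))
arm.sign_off()
```

```text
cup_a changed px 0
cup_b changed px 0
jar changed px 0
reagent changed px 0
mouth [0.23208036 0.04792628] foot [0.00581869 0.05001654]
the job is handed in; nothing more can be done
```

The measuring cylinder is lying on its side in the tray with its foot against the stop wall, and the job is handed in. It finished at about 41 s of the 72 s allowed; no verdict is reported.

**What I did:** I straddled the glass loosely above the guard ring, tipped it with the rear finger, and eased it down on the front finger. I then slid the fingertip out from under the rim. With the gripper closed, I pushed on the mouth about 10 cm until the foot met the wall.

**Last checks:**
- **Position:** the wall contact came exactly where the cylinder's length predicts. The last push reached 11.7 N, above my 5 N stop setting but well under the 30 N limit.
- **Picture estimate:** the top picture puts the mouth at x ≈ 0.232 m and the foot centre at x ≈ 0.006 m from the stop. The two are 9 mm closer together than the true length, so each is only good to several millimetres. The force contact is the better evidence.
- **Alignment:** the cylinder is within about 1° of the tray's direction.
- **Other objects:** the cups, jar and bottle show no change between the first and last top pictures.
- **Tray fit:** the outline fitted about 2 cm larger than its nominal size because of blur and the wall sides. I used only its centre and direction.

I did not measure the turning speed directly. The lowering ran at about 3 cm/s or slower, and the wrist force readings I took during tipping stayed under about 2 N.

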